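# Fasten the tin's handle with a push rivet

## Task

Finish fastening the tin's carrying handle: take the fresh orange push rivet from the wooden rack, seat it fully home in the empty hole of the white handle foot with its center pin still raised, then push the pin down flush with the rivet's head and let go. Press slowly and gently throughout: the tin sits on springs and its lid dents at about 25 N. Leave the two used black rivets and the amber jar where they are.

Things in the scene. Friction and masses are not known exactly. Their poses are not given: they have to be found in the camera images.
- rivet_mid (a point): Centre of the head of the fresh orange push rivet (35 g). Head: round, 24 mm across, 8 mm thick; this point is 4 mm above its underside. Below it a shank 10 mm across, 15 mm long, tapered at its end. A white pin, 10 mm across, stands about 8 mm above the head's top. z points up along the pin. It starts upright in one of the rack's holes, head resting on the rack's top.
- pin (a joint): How far the fresh rivet's white pin has been pushed into it, m: 0 = top 8 mm above the head's top, 0.008 = flush. It starts between 0 and 0.001. About 14 N pushes it; it stays where it is left.
- socket (a point): Centre of the mouth of the empty hole in the top of the white handle foot (44 x 44 mm, 18 mm high on the lid). Hole 11.2 mm wide, 18 mm deep, slight chamfer. z up. The black handle runs from here towards this frame's -y: from 21 mm on, level with the foot, and 21 mm above its top from 35 to 75 mm. Fingers straddling the rivet along this frame's x clear the handle.
- tin (a joint): How far the tin has sunk in its spring nest, m: 0 = up at its stop, 0.024 = bottom. The springs hold it at the stop until the push exceeds 1 to 16 N (tin and contents, 1.5 to 3.1 kg, differ), then yield 1 mm per N; it rises again when released. So pressing the pin lowers the whole tin by an amount not known beforehand.
- rack: Fixed wooden rack, 70 (x) x 210 (y) x 30 mm, origin at the centre of its underside, top 30 mm above the bench. Three upright holes 11.5 mm wide in a row along its y axis, 66 mm apart, hold the fresh rivet and the two used ones in any order.
- used_a_mid (a point): Head centre of a used black rivet in the rack, same size as the fresh one, grey pin already flush. Leave it.
- used_b_mid (a point): Head centre of the other used black rivet in the rack. Leave it.
- jar: Amber glass jar with steel cap, 60 mm across, 80 mm high, standing loose at the far side of the bench; origin at the centre of its underside. Leave it.
- nest: Green round cup, 200 mm across, 35 mm high, fixed to the bench, holding on springs the metal tin (170 mm across, lid 110 mm and top of the handle feet 128 mm above the bench). Origin at the centre of its underside; turns with the tin. The far end of the handle, 110 mm from the empty hole, is already fastened by a black rivet.
Mind the look-alikes: they are no part of the job. Of the things shaped like the part that bears rivet_mid, the orange one is meant.

How it is judged:
On the way, in this order (a step that is already met when the one before it is completed fails the run):
1. the fresh rivet is fully seated in the handle foot's hole, its pin still raised (horizontal distance between rivet_mid and socket below 0.003 m and z of rivet_mid in the frame of socket between 0.001 and 0.006 m and angle between rivet_mid's own z axis and vertical below 0.12 rad and value of joint pin below 0.003 m), for 0.2 s.
2. the pin is pushed flush while the rivet is seated (horizontal distance between rivet_mid and socket below 0.003 m and z of rivet_mid in the frame of socket between 0.001 and 0.006 m and angle between rivet_mid's own z axis and vertical below 0.12 rad and value of joint pin above 0.007 m), for 0.2 s.
At the end, for the whole second after the job is handed in: The fresh rivet sits in the handle foot's hole: head centre within 3 mm of the hole's axis and 1 to 6 mm above its mouth (4 mm = fully home), upright within 0.12 rad, its pin flush to within 1 mm, and the tin up again (within 2 mm) in its nest (all of step 2 and value of joint tin below 0.002 m); the robot touches nothing.
It fails at once if the tin (lid, handle feet) is pressed with more than 25 N (contact force between anything else and nest above 25 N).
It fails at once if a used rivet is moved by more than 10 mm (distance of any of used_a_mid, used_b_mid from where it was at the start of the episode above 0.01 m).
It fails at once if the jar is moved by more than 20 mm (distance of jar from where it was at the start of the episode above 0.02 m).
It also fails if it takes over 50 s, if anything falls off the work surface, if the arm or the gripper's body presses on something with over 40 N, if the wrist force passes 120 N, or if a joint passes its speed limit or range.

## Robot

A 6-joint arm with a two-finger parallel gripper is mounted at the origin on the work surface. World frame = base frame: x ahead of the robot, y to its left, z up, the work surface at z = 0. Lengths are in m, angles in rad, forces in N, time in s.
With the tool pointing down it reaches from about 0.275 to 0.725 m from the base axis. Payload 5.6 kg.
Tool frame: the origin (TCP) lies at the very end of the fingers, on their centre line; the grasp point (between the pads) lies 19 mm behind it (hold_point_z is the distance from the TCP to the grasp point, in m); z points along the fingers, y is the direction in which the jaws open and shut (so a half turn about z gives the same grasp; the last joint's range is limited). The gripper opens to 85 mm and grips with 20 to 120 N. Pads are 22 mm wide; open, the fingers measure 114 mm over their backs; the gripper's body (76 mm by 85 mm) begins 54 mm behind the grasp point. The pads swing forward as they close: fully open they stand 13 mm farther back than shut.
Start: joints at [-0.858, 0.255, 0.108, 0, -1.424, -0.285], TCP at [0.228, -0.5, 0.231] pointing down, gripper open.
Joint ranges: [-2.95, 2.95], [-1.21, 1.97], [-1.09, 1.5], [-2.87, 1.71], [-2.94, -0.07], [-3.05, 3.05]. Speed limits (rad/s): [2.57, 2.57, 3.14, 3.14, 3.14, 3.14].

## Interface

Orientations are given as [roll, pitch, yaw] about the fixed x, y, z axes, in that order (R = Rz(yaw) Ry(pitch) Rx(roll)).
In Python, from station import get_state, grab_frame, job_done, hold_point_z gives the robot as it stands.
- The arm moves only by the shell command python3 -m handwheel 'ROWS'. ROWS is JSON, a list of rows, each an object with "travel": the shift along the tool's x, y, z in cm, a list of three; "angular": the turn, a rotation vector about the tool's x, y, z in rad, a list of three; "grip": the gripper command: -1 is shut, 1 is fully open, values between are in proportion. A call has 1 to 20 rows; each row shifts and turns the commanded pose from where the row before left it, along the tool's axes as they then stand; what a row does not reach is not made up. A row lasts 1/10 s, in which the tool goes at most 50 mm and 8.59 degrees, less where a joint would pass 70% of its speed; a pose out of reach is approached as far as the arm can. A call is refused whole if a number of a shift passes 5 or a number of a turn 0.15, either way. A call with a gripper value outside its range is refused whole. The fingers move at their own pace and stop on an object; the grip force is fixed at half the most. Time passes only in rows, so rows that do not move let the fingers close. It gives the time, the measured TCP pose, the force and the opening at its end, in the units of the state.
- get_state(): the state, without advancing time (a new reading comes with each control period).
- grab_frame(name): name is "scene" or "side" or "wrist"; returns a dict with "pixels" (384x512x3 uint8, blue, green, red), "depth" (384x512 float32, m along the optical axis (not along the pixel's ray), 0 where there is no reading), "mtx" (3x3 intrinsics, pixels), "extrinsics" (4x4, takes a point from world to camera coordinates). Camera axes: x right, y down, z forward; pixel columns grow to the right and rows downward; lengths in m; the calibration is good to about 2 mm. A picture is of the moment at which its call begins.
- job_done(): hands the job in, once; it reports no verdict.
The state is a dict: "t": time; "joint_pos": joint angles; "dq": joint speeds; "effort": joint torques, N m; "tool_pos": TCP position; "orientation": TCP orientation; "ft_force": force on the tool from outside, world axes, zero at the start; "ft_torque": the same for the moment, N m; "finger_gap": finger opening in m.
Only numpy, scipy, OpenCV 4.12 (cv2) and the standard library are available. Lean on these libraries where they do the work, as an engineer would, in place of code of your own. Each camera call takes 0.05 s, during which the arm holds its last target. There are 200 camera calls.

## Working session

There is one attempt and no reset: what is moved stays moved. The work goes in short steps, Python scripts to look and compute and a shell command to move; the robot and the scene stay as the last step left them, time stands still between calls to the robot, and variables do not carry over. Pictures are saved under pics/ and viewed, about 8 in all and at most 12, crops included, and the job is handed in when it is done.

```bash
mkdir -p pics; ls; python3 - <<'E'
from station import *
import cv2,numpy as np
print(get_state(), hold_point_z if not callable(hold_point_z) else hold_point_z())
ims=[]
for n in ["scene","side"]:
    f=grab_frame(n); np.savez('f_'+n,**f); ims.append(f["pixels"]); print(n,f["mtx"].tolist(),np.round(f["extrinsics"],3).tolist())
cv2.imwrite('pics/a.png',cv2.resize(ims[0],(800,600)));cv2.imwrite('pics/b.png',cv2.resize(ims[1],(800,600)))
E
```

```text
pics
{'t': 0.0, 'joint_pos': array([-8.58361892e-01,  2.55776733e-01,  1.07003277e-01, -4.96328629e-04,
       -1.42386453e+00, -2.84612671e-01]), 'dq': array([-0.00140993, -0.00058331,  0.00030012,  0.0003851 , -0.00027365,
        0.00045125]), 'effort': array([ 6.21311574e-04, -3.86627841e+01,  2.37943125e+01,  5.36491781e+00,
       -6.07785681e-03,  4.56315740e-05]), 'tool_pos': array([ 0.22805818, -0.49995626,  0.2303763 ]), 'orientation': array([ 3.13968725e+00, -4.60159594e-05, -2.71384396e+00]), 'ft_force': array([ 0.13611759, -0.8727314 ,  0.12406956]), 'ft_torque': array([ 0.01070764,  0.03414762, -0.02064354]), 'finger_gap': 0.08528864957063767} 0.0187
scene [[414.03236014255486, 0.0, 259.944748073713], [0.0, 414.03236014255486, 196.84872218683455], [0.0, 0.0, 1.0]] [[-0.85, 0.526, 0.001, 0.473], [0.403, 0.652, -0.643, -0.165], [-0.339, -0.546, -0.766, 1.163], [0.0, 0.0, 0.0, 1.0]]
side [[365.2594795433608, 0.0, 257.327658846195], [0.0, 365.2594795433608, 187.11017743589053], [0.0, 0.0, 1.0]] [[1.0, 0.017, 0.018, -0.585], [0.025, -0.735, -0.678, 0.054], [0.002, 0.678, -0.735, 0.822], [0.0, 0.0, 0.0, 1.0]]
```

View pics/a.png

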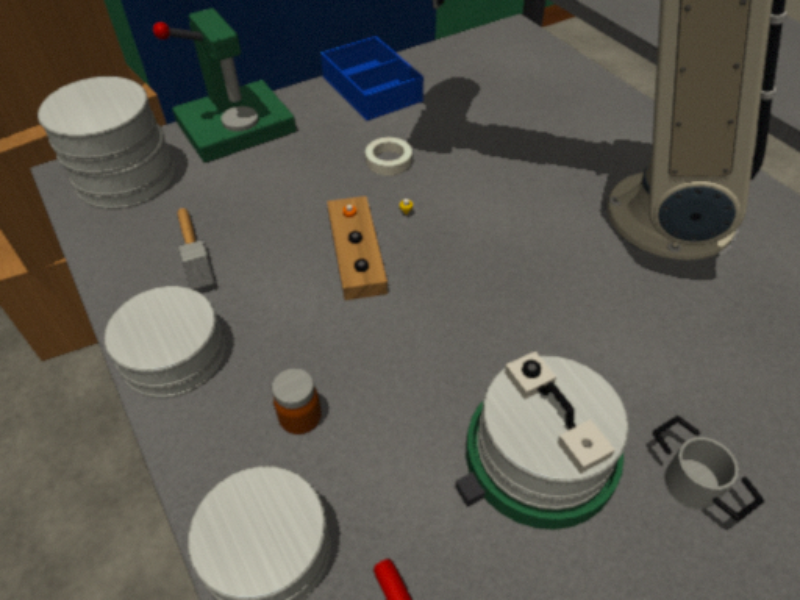

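View pics/b.png

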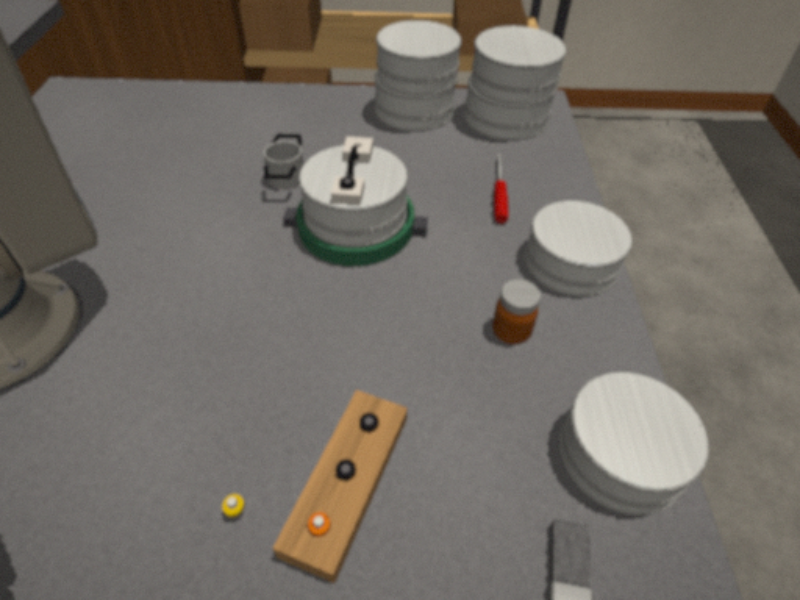

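The scene view shows the orange rivet at (349,210), the used ones at (355,237) and (361,265), the empty hole at (587,443) and the fastened foot at (532,368). In the side view the rivet is at (318,523) and the fastened foot at (347,185). A yellow decoy lies on the bench.

```bash
cat > h.py <<'E'
import numpy as np,cv2
from station import *
from scipy.spatial.transform import Rotation as R
def ray(f,u,v,z):
    E=f["extrinsics"];Rm=E[:3,:3];c=-Rm.T@E[:3,3]
    d=Rm.T@np.linalg.solve(f["mtx"],[u,v,1.]); return c+d*(z-c[2])/d[2]
def blobs(m,amin=8):
    n,l,s,c=cv2.connectedComponentsWithStats(m.astype(np.uint8)); return [(np.round(c[i],1).tolist(),int(s[i,4])) for i in range(1,n) if s[i,4]>=amin]
def tool():
    s=get_state(); return s, s["tool_pos"],R.from_euler('xyz',s["orientation"])
def delta(p,yaw=None):
    """shift (cm, tool axes) to world point p, and yaw turn about tool z"""
    s,t,r=tool(); out=np.round(r.inv().apply(np.array(p)-t)*100,2)
    rv=None
    if yaw is not None:
        tgt=R.from_euler('xyz',[np.pi,0,yaw]); rv=np.round((r.inv()*tgt).as_rotvec(),3)
    return out,rv
E
python3 - <<'E'
from h import *
for n in ["scene","side"]:
    f=dict(np.load(f'f_{n}.npz')); hsv=cv2.cvtColor(f["pixels"],cv2.COLOR_BGR2HSV)
    H,S,V=hsv[...,0].astype(int),hsv[...,1],hsv[...,2]
    for nm,m in [("orange",(H<12)&(S>200)&(V>150)),("black",(V<45))]:
        for c,a in blobs(m):
            if a<400: print(n,nm,c,a,np.round(ray(f,*c,0.035),4),np.round(ray(f,*c,0.134),4))
f=dict(np.load('f_scene.npz'));k=.64
for nm,u,v,z in [("hole",587,443,.128),("usedfoot",532,368,.134),("o",349,211,.035),("jarcap",294,383,.08)]: print(nm,ray(f,u*k,v*k,z))
E
```

```text
scene orange [101.2, 16.6] 14 [ 0.5735 -1.0943  0.035 ] [ 0.6118 -0.8845  0.134 ]
scene orange [248.9, 372.1] 183 [0.7581 0.2887 0.035 ] [0.772  0.3158 0.134 ]
scene black [281.3, 1.2] 20 [-0.0655 -0.8463  0.035 ] [ 0.0573 -0.6692  0.134 ]
scene black [341.6, 6.1] 186 [-0.2406 -0.6905  0.035 ] [-0.0948 -0.534   0.134 ]
scene black [378.7, 10.8] 178 [-0.3365 -0.5869  0.035 ] [-0.1779 -0.4441  0.134 ]
scene black [497.5, 4.0] 66 [-0.7672 -0.3865  0.035 ] [-0.5518 -0.2702  0.134 ]
scene black [493.5, 36.0] 301 [-0.553  -0.2359  0.035 ] [-0.3659 -0.1395  0.134 ]
scene black [401.2, 23.6] 14 [-0.3395 -0.4702  0.035 ] [-0.1806 -0.3429  0.134 ]
scene black [409.4, 29.3] 49 [-0.3353 -0.4247  0.035 ] [-0.1769 -0.3033  0.134 ]
scene black [418.3, 31.6] 10 [-0.3505 -0.3963  0.035 ] [-0.1902 -0.2787  0.134 ]
scene black [488.3, 85.1] 359 [-0.2967 -0.0525  0.035 ] [-0.1434  0.0197  0.134 ]
scene black [132.8, 73.6] 10 [ 0.6057 -0.681   0.035 ] [ 0.6398 -0.5257  0.134 ]
scene black [505.3, 85.6] 42 [-0.3388 -0.0235  0.035 ] [-0.18    0.0448  0.134 ]
scene black [412.8, 115.3] 56 [ 0.0049 -0.069   
[... 2259 characters left out ...]
black [222.0, 117.8] 18 [0.4809 0.32   0.035 ] [0.4971 0.1872 0.134 ]
side black [186.2, 142.4] 22 [0.3976 0.212  0.035 ] [0.4272 0.0965 0.134 ]
side black [267.0, 147.7] 22 [0.6058 0.1993 0.035 ] [0.602  0.0859 0.134 ]
side black [11.2, 170.6] 9 [0.0026 0.0947 0.035 ] [ 0.0956 -0.0019  0.134 ]
side black [8.8, 191.2] 107 [0.0279 0.0302 0.035 ] [ 0.1168 -0.0561  0.134 ]
side black [235.8, 271.5] 32 [ 0.5465 -0.157   0.035 ] [ 0.5522 -0.2132  0.134 ]
side black [220.2, 301.7] 46 [ 0.5222 -0.2179  0.035 ] [ 0.5318 -0.2644  0.134 ]
hole [0.50443692 0.30249712 0.128     ]
usedfoot [0.49583779 0.19244091 0.134     ]
o [ 0.50118349 -0.27737245  0.035     ]
jarcap [0.74226222 0.02388818 0.08      ]
```

```bash
python3 -c "
from h import *
print(delta([.501,-.277,.18],-1.95))"
```

```text
(array([-34.09,   8.96,   5.06]), array([ 0.002,  0.001, -0.764]))
```

```bash
python3 -m handwheel '[{"travel":[-4,1,0],"angular":[0,0,0],"grip":1},{"travel":[-4,1,0],"angular":[0,0,0],"grip":1},{"travel":[-4,1,0],"angular":[0,0,0],"grip":1},{"travel":[-4,1,0],"angular":[0,0,0],"grip":1},{"travel":[-4,1,0],"angular":[0,0,0],"grip":1},{"travel":[-4,1,0],"angular":[0,0,0],"grip":1},{"travel":[-4,1,1],"angular":[0,0,0],"grip":1},{"travel":[-4,1,2],"angular":[0,0,0],"grip":1},{"travel":[-2,1,2],"angular":[0,0,0],"grip":1},{"travel":[0,0,0],"angular":[0,0,-0.13],"grip":1},{"travel":[0,0,0],"angular":[0,0,-0.13],"grip":1},{"travel":[0,0,0],"angular":[0,0,-0.13],"grip":1},{"travel":[0,0,0],"angular":[0,0,-0.13],"grip":1},{"travel":[0,0,0],"angular":[0,0,-0.13],"grip":1},{"travel":[0,0,0],"angular":[0,0,-0.12],"grip":1},{"travel":[0,0,0],"angular":[0,0,0],"grip":1}]'
python3 - <<'E'
from h import *
f=grab_frame("wrist");np.savez('f_w1',**f);cv2.imwrite('pics/c.png',f["pixels"])
print(get_state()["tool_pos"],get_state()["orientation"]); print(f["mtx"],f["extrinsics"])
hsv=cv2.cvtColor(f["pixels"],cv2.COLOR_BGR2HSV);H,S,V=[hsv[...,i].astype(int) for i in range(3)]
for c,a in blobs((H<14)&(S>200)&(V>150)&(H>4),30): print(c,a,ray(f,*c,.036))
E
```

```text
t: 1.7
tool_pos: [0.5, -0.2773, 0.1808]
orientation: [3.141, 0.0, -1.943]
ft_force: [0.3, -0.7, -0.2]
finger_gap: 0.0852
[ 0.50002829 -0.27734212  0.18089325] [ 3.14080291e+00  9.23124653e-05 -1.94643931e+00]
[[274.4347443    0.         251.49211963]
 [  0.         274.4347443  193.7037904 ]
 [  0.           0.           1.        ]] [[-9.31588017e-01  3.63515025e-01  7.70666555e-04  5.67236019e-01]
 [ 3.45417488e-01  8.84544474e-01  3.13477006e-01  4.91498661e-02]
 [ 1.13271913e-01  2.92297624e-01 -9.49595479e-01  3.57317092e-01]
 [ 0.00000000e+00  0.00000000e+00  0.00000000e+00  1.00000000e+00]]
```

View pics/c.png

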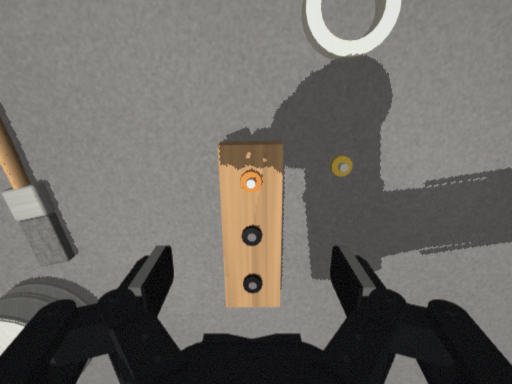

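The wrist view shows the orange rivet at (250,182) and its white pin at (251,184). The black rivets are at (251,236) and (252,284), and the yellow decoy is at (342,167).

```bash
cat >> h.py <<'E'
def rivet(f,u,v,h=22,zh=.036,zp=.046):
    u,v=int(u),int(v);p=f["pixels"][v-h:v+h,u-h:u+h];hsv=cv2.cvtColor(p,cv2.COLOR_BGR2HSV);H,S,V=[hsv[...,i].astype(int) for i in range(3)]
    for nm,m,z in [("head",(H<15)&(S>195)&(V>110),zh),("pin",(S<90)&(V>170),zp)]:
        b=blobs(m,6)
        for c,a in b:
            print(nm,c,a,np.round(ray(f,c[0]+u-h,c[1]+v-h,z),4))
        if nm=="head" and b:
            q=cv2.findNonZero(m.astype(np.uint8));(cx,cy),r=cv2.minEnclosingCircle(q);print("circ",cx,cy,r,np.round(ray(f,cx+u-h,cy+v-h,z),4))
E
python3 - <<'E'
from h import *
f=dict(np.load('f_w1.npz'));rivet(f,250,182)
for u,v in [(251,236),(252,284)]:print(ray(f,u,v,.038))
print(np.median(f["depth"][176:186,246:256]))
E
```

```text
pin [22.3, 23.7] 65 [ 0.5012 -0.2795  0.046 ]
[ 0.52424603 -0.21856578  0.038     ]
[ 0.54692653 -0.15716265  0.038     ]
0.2903823
```

```bash
python3 -c "
from h import *
print(delta([.5013,-.2797,.08],-1.925))"
```

```text
(array([ 0.17, -0.21, 10.09]), array([ 0.001,  0.   , -0.021]))
```

```bash
python3 -m handwheel '[{"travel":[0.17,-0.21,2.5],"angular":[0,0,0],"grip":0.0},{"travel":[0,0,2.5],"angular":[0,0,-0.02],"grip":0.0},{"travel":[0,0,2.5],"angular":[0,0,0],"grip":0.0},{"travel":[0,0,2.5],"angular":[0,0,0],"grip":0.0},{"travel":[0,0,0],"angular":[0,0,0],"grip":0.0},{"travel":[0,0,0],"angular":[0,0,0],"grip":0.0}]'
python3 - <<'E'
from h import *
f=grab_frame("wrist");np.savez('f_w2',**f);cv2.imwrite('pics/d.png',f["pixels"])
s=grab_frame("side");cv2.imwrite('pics/d2.png',s["pixels"])
E
```

```text
t: 2.35
tool_pos: [0.5016, -0.28, 0.0817]
orientation: [3.141, -0.001, -1.925]
ft_force: [0.4, -0.4, 1.4]
finger_gap: 0.0425
```

View pics/d.png

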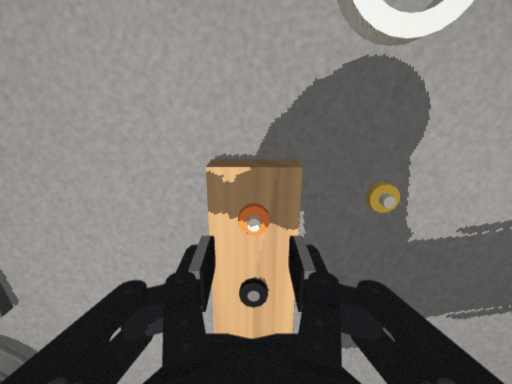

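The rivet head is at (254,220) with the pin at (254,225), midway between the fingers (inner edges at about 209 and 294).

```bash
python3 - <<'E'
from h import *
f=dict(np.load('f_w2.npz'));p=f["pixels"]
hsv=cv2.cvtColor(p,cv2.COLOR_BGR2HSV);print(hsv[212:216,250:260:4].tolist())
sub=hsv[195:245,230:280].astype(int)
m=(sub[...,0]<12)&(sub[...,1]>200)&(sub[...,2]>90)
for c,a in blobs(m): print('h',c,a)
q=cv2.findNonZero(m.astype(np.uint8))
if q is not None:
    (x,y),r=cv2.minEnclosingCircle(q);print(x+230,y+195,r,ray(f,x+230,y+195,.036))
w=(sub[...,1]<60)&(sub[...,2]>100)
for c,a in blobs(w): print('w',c,a,ray(f,c[0]+230,c[1]+195,.046))
E
```

```text
[[[11, 193, 165], [11, 188, 168], [11, 188, 168]], [[11, 190, 168], [10, 188, 167], [11, 188, 168]], [[11, 192, 166], [11, 177, 164], [11, 194, 164]], [[10, 172, 162], [10, 78, 134], [11, 188, 164]]]
w [23.5, 28.2] 160 [ 0.50055828 -0.28095089  0.046     ]
```

```bash
python3 -m handwheel '[{"travel":[0.08,0,1.5],"angular":[0,0,0],"grip":0.0},{"travel":[0,0,1.5],"angular":[0,0,0],"grip":0.0},{"travel":[0,0,1],"angular":[0,0,0],"grip":0.0},{"travel":[0,0,0.5],"angular":[0,0,0],"grip":0.0},{"travel":[0,0,0],"angular":[0,0,0],"grip":0.0},{"travel":[0,0,0],"angular":[0,0,0],"grip":0.0},{"travel":[0,0,0],"angular":[0,0,0],"grip":0.0}]'
```

```text
t: 3.15
tool_pos: [0.5018, -0.2808, 0.0371]
orientation: [-3.14, -0.0, -1.924]
ft_force: [-0.4, 0.6, -0.6]
finger_gap: 0.0427
```

```bash
python3 -m handwheel '[{"travel":[0,0,0.25],"angular":[0,0,0],"grip":0.0},{"travel":[0,0,0.25],"angular":[0,0,0],"grip":0.0},{"travel":[0,0,0],"angular":[0,0,0],"grip":0.0},{"travel":[0,0,0],"angular":[0,0,0],"grip":-0.3},{"travel":[0,0,0],"angular":[0,0,0],"grip":-0.6},{"travel":[0,0,0],"angular":[0,0,0],"grip":-1},{"travel":[0,0,0],"angular":[0,0,0],"grip":-1},{"travel":[0,0,0],"angular":[0,0,0],"grip":-1},{"travel":[0,0,0],"angular":[0,0,0],"grip":-1}]'
```

```text
t: 4.05
tool_pos: [0.5009, -0.2805, 0.0316]
orientation: [3.141, -0.0, -1.924]
ft_force: [-3.5, 2.0, 5.8]
finger_gap: 0.0201
```

```bash
python3 -m handwheel '[{"travel":[0,0,0],"angular":[0,0,0],"grip":-1},{"travel":[0,0,-0.5],"angular":[0,0,0],"grip":-1},{"travel":[0,0,-1],"angular":[0,0,0],"grip":-1},{"travel":[0,0,-2],"angular":[0,0,0],"grip":-1},{"travel":[0,0,-2],"angular":[0,0,0],"grip":-1},{"travel":[0,0,0],"angular":[0,0,0],"grip":-1},{"travel":[0,0,0],"angular":[0,0,0],"grip":-1}]'
python3 - <<'E'
from h import *
f=grab_frame("wrist");np.savez('f_w3',**f);s=grab_frame("side")["pixels"]
cv2.imwrite('pics/e.png',np.hstack([cv2.resize(f["pixels"][170:320,180:330],(400,400)),cv2.resize(s[270:370,150:250],(400,400))]))
E
```

```text
t: 4.75
tool_pos: [0.5018, -0.2806, 0.087]
orientation: [-3.14, 0.0, -1.924]
ft_force: [-0.4, -1.0, -0.6]
finger_gap: 0.0201
```

View pics/e.png

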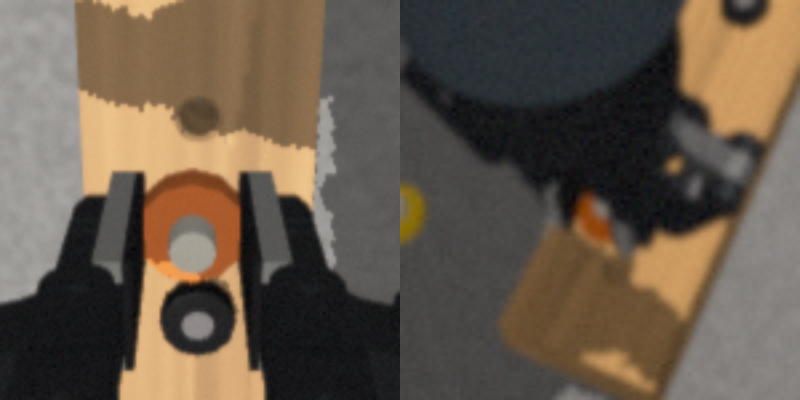

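The rivet is lifted and upright between the pads, at about (190,235) in the left crop with its pin raised. Its empty rack hole is at (197,117). Next I work out the in-hand offset and the move to a viewpoint by the tin.

```bash
cat >> h.py <<'E'
def inhand(f,roi=(210,235,40,45)):
    x,y,w,h=roi
    s,t,r=tool();hsv=cv2.cvtColor(f["pixels"],cv2.COLOR_BGR2HSV)[y:y+h,x:x+w].astype(int)
    w_=(hsv[...,1]<60)&(hsv[...,2]>95)
    m=(hsv[...,0]<15)&(hsv[...,1]>150)&(hsv[...,2]>90)
    for nm,mm,dz in [('pin',w_,.0144),('head',m,.0064)]:
        for c,a in blobs(mm,20): print(nm,c,a,'tool xyz mm',np.round(r.inv().apply(ray(f,c[0]+x,c[1]+y,t[2]+dz)-t)*1000,2), 'depth',round(float(f["depth"][int(c[1]+y),int(c[0]+x)]),4))
E
python3 - <<'E'
from h import *
f=dict(np.load('f_w3.npz'));inhand(f,(225,232,55,45))
E=f["extrinsics"];s,t,r=tool();print('cam in tool',r.inv().apply(-E[:3,:3].T@E[:3,3]-t))
# depth points on head and pin, world
d=f["depth"];
for u,v in [(252,264),(252,262),(240,258),(263,258),(251,245)]:
    z=d[v,u];p=np.linalg.solve(f["mtx"],[u,v,1.])*z;print(u,v,f["pixels"][v,u],np.round(r.inv().apply(E[:3,:3].T@(p-E[:3,3])-t)*1000,1))
print(delta([.507,.337,.23],-1.648))
E
```

```text
pin [26.7, 29.4] 296 tool xyz mm [  0.65  -1.58 -14.4 ] depth 0.1479
head [26.8, 19.6] 905 tool xyz mm [ 2.01 -1.54 -6.4 ] depth 0.1535
cam in tool [ 0.0820454 -0.001283  -0.1439901]
252 264 [152 162 168] [ -0.5  -1.4 -15.1]
252 262 [152 162 166] [  0.8  -1.4 -15.2]
240 258 [ 42  89 168] [-1.1 -8.2 -8.1]
263 258 [ 45  91 171] [-1.7  4.8 -7.1]
251 245 [ 41  89 169] [ 7.  -2.  -7.9]
(array([-58.14,  20.8 , -14.4 ]), array([ 0.001,  0.   , -0.276]))
```

```bash
python3 -m handwheel '[{"travel":[0,0,-4.8],"angular":[0,0,0],"grip":-1},{"travel":[-2,0.7,-4.8],"angular":[0,0,0],"grip":-1},{"travel":[-4,1.4,-4.8],"angular":[0,0,0],"grip":-1},{"travel":[-4,1.4,0],"angular":[0,0,0],"grip":-1},{"travel":[-4,1.4,0],"angular":[0,0,0],"grip":-1},{"travel":[-4,1.5,0],"angular":[0,0,0],"grip":-1},{"travel":[-4,1.4,0],"angular":[0,0,0],"grip":-1},{"travel":[-4,1.5,0],"angular":[0,0,0],"grip":-1},{"travel":[-4,1.4,0],"angular":[0,0,0],"grip":-1},{"travel":[-4,1.5,0],"angular":[0,0,0],"grip":-1},{"travel":[-4,1.4,0],"angular":[0,0,0],"grip":-1},{"travel":[-4,1.5,0],"angular":[0,0,0],"grip":-1},{"travel":[-4,1.4,0],"angular":[0,0,0],"grip":-1},{"travel":[-4,1.5,0],"angular":[0,0,0],"grip":-1},{"travel":[-4,1.4,0],"angular":[0,0,0],"grip":-1},{"travel":[-4,1.4,0],"angular":[0,0,0],"grip":-1},{"travel":[0,0,0],"angular":[0,0,-0.14],"grip":-1},{"travel":[0,0,0],"angular":[0,0,-0.14],"grip":-1},{"travel":[0,0,0],"angular":[0,0,0],"grip":-1},{"travel":[0,0,0],"angular":[0,0,0],"grip":-1}]'
python3 - <<'E'
from h import *
print(delta([.507,.337,.23],-1.648))
f=grab_frame("wrist");np.savez('f_w4',**f);cv2.imwrite('pics/f.png',f["pixels"])
inhand(f,(225,232,55,45))
E
```

```text
t: 6.85
tool_pos: [0.5063, 0.3251, 0.2168]
orientation: [3.141, -0.001, -1.648]
ft_force: [-0.5, 0.3, 0.0]
finger_gap: 0.0204
(array([-1.19,  0.02, -1.32]), array([ 0.001, -0.001,  0.   ]))
pin [26.8, 2.0] 186 tool xyz mm [ 17.96  -0.04 -14.39] depth 0.157
pin [26.5, 30.1] 253 tool xyz mm [  1.32  -0.19 -14.4 ] depth 0.1465
pin [26.5, 41.9] 137 tool xyz mm [ -6.03  -0.2  -14.4 ] depth 0.1576
head [26.5, 19.7] 887 tool xyz mm [ 2.97 -0.2  -6.4 ] depth 0.1527
```

View pics/f.png

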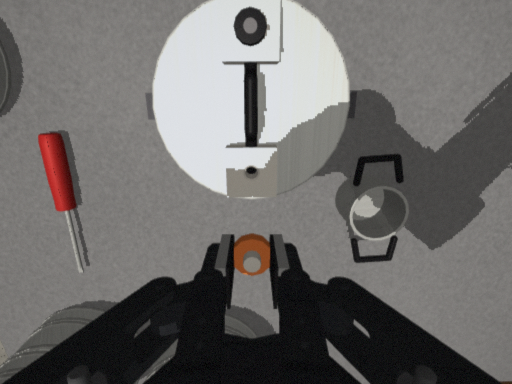

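The hole is at (251,172), the far black rivet at (250,26) and the handle is vertical at u≈250, so yaw is good. The held rivet is at (252,255).

```bash
python3 - <<'E'
from h import *
f=dict(np.load('f_w4.npz'));s,t,r=tool();p=f["pixels"]
g=cv2.cvtColor(p,cv2.COLOR_BGR2GRAY)
m=(g<75)
sub=m[158:190,238:266];
for c,a in blobs(sub,5): print(c,a,np.round(r.inv().apply(ray(f,c[0]+238,c[1]+158,.128)-t)*1000,2))
print(g[162:184,240:264:2])
# handle dir: far rivet vs hole
hp=ray(f,250.5,26,.136);print('far',hp)
E=f["extrinsics"];d=f["depth"]
for v in (185,190,155): 
    z=d[v,235];q=np.linalg.solve(f["mtx"],[235,v,1.])*z;print('foot z',E[:3,:3].T@(q-E[:3,3]))
for u,v in [(251,258),(251,262),(251,264),(244,250),(259,250)]:
    z=d[v,u];q=np.linalg.solve(f["mtx"],[u,v,1.])*z;print(u,v,p[v,u],np.round(r.inv().apply(E[:3,:3].T@(q-E[:3,3])-t)*1000,1))
E
```

```text
[13.1, 12.2] 59 [27.15 -0.55 89.1 ]
[[225 223 223 224 225 224 226 223 224 223 224 224]
 [223 224 224 224 224 224 224 225 224 225 223 225]
 [223 223 224 223 222 222 222 223 223 225 225 223]
 [224 224 224 222 205 185 189 215 222 224 224 223]
 [225 224 224 212 171 120 126 183 217 224 223 223]
 [224 223 222 174  95  52  55 112 188 219 220 220]
 [219 220 207 134  33  16  27  48 126 160 166 164]
 [165 167 153  85  15  19  19  20  67 119 135 135]
 [133 132 120  76  22  22  16  17  57 112 133 129]
 [131 130 112  64  14  11   9  15  70 112 130 129]
 [129 128 111  77  28  14  16  29  82 112 130 129]
 [130 129 113  86  63  34  35  57  85 112 130 131]
 [131 129 114  87  82  85  81  85  87 117 131 132]
 [133 131 118  92  92  93  92  90  92 118 131 132]
 [130 130 123 103  94  95  91  92 103 124 132 131]
 [130 132 126 116  95  93  93  96 117 128 130 132]
 [130 129 127 120 119 103 102 118 122 131 130 130]
 [130 131 130 128 125 122 120 126 126 128 130 130]
 [132 131 132 131 128 128 128 126 133 131 132 129]
 [130 132 133 130 135 131 130 130 130 132 130 131]
 [131 131 130 133 130 132 133 132 131 131 131 131]
 [132 130 131 131 129 131 130 129 130 130 131 130]]
far [0.49692244 0.19077409 0.136     ]
foot z [0.519935   0.3100076  0.12801276]
foot z [0.52031533 0.31438135 0.12870344]
foot z [0.51743195 0.28366539 0.12758477]
251 258 [122 131 136] [  3.5  -0.5 -13.9]
251 262 [122 130 134] [  1.6  -0.5 -14.7]
251 264 [122 130 136] [ -0.8  -0.5 -12.9]
244 250 [ 34  73 137] [ 3.9 -4.4 -6.2]
259 250 [ 32  71 136] [ 3.9  4.  -6.1]
```

```bash
python3 -m handwheel '[{"travel":[0,0,2],"angular":[0,0,0],"grip":-1},{"travel":[0,0,2],"angular":[0,0,0],"grip":-1},{"travel":[0,0,1],"angular":[0,0,0],"grip":-1},{"travel":[0,0,0],"angular":[0,0,0],"grip":-1},{"travel":[0,0,0],"angular":[0,0,0],"grip":-1},{"travel":[0,0,0],"angular":[0,0,0],"grip":-1}]'
python3 - <<'E'
from h import *
f=grab_frame("wrist");np.savez('f_w5',**f);s,t,r=tool();p=f["pixels"]
cv2.imwrite('pics/g.png',cv2.resize(p[170:290,190:310],(600,600),interpolation=cv2.INTER_CUBIC))
T=lambda u,v,z:np.round(r.inv().apply(ray(f,u,v,z)-t)*1000,2)
hsv=cv2.cvtColor(p,cv2.COLOR_BGR2HSV).astype(int)
m=(hsv[...,0]<15)&(hsv[...,1]>150)&(hsv[...,2]>60);m[:225]=0;m[290:]=0;m[:,:225]=0;m[:,280:]=0
col=np.where(m[:,248:256].any(1))[0];print('head v',col.min(),col.max(),'low rim x-> +12:',T(251.5,col.max()+1,t[2]+.007),'top rim (underside)',T(251.5,col.min(),t[2]-.001),T(251.5,col.min(),t[2]+.007))
for v in range(225,272,6):
    c=np.where(m[v])[0]
    if len(c):print(v,c.min(),c.max())
E
```

```text
t: 7.5
tool_pos: [0.5071, 0.3256, 0.1688]
orientation: [-3.14, 0.001, -1.644]
ft_force: [-0.8, -0.0, 0.3]
finger_gap: 0.02
head v 234 274 low rim x-> +12: [-11.99  -0.38  -6.98] top rim (underside) [10.22 -0.38  0.99] [14.23 -0.38 -7.02]
237 241 262
243 235 268
249 234 269
255 234 269
261 234 269
267 236 269
```

View pics/g.png

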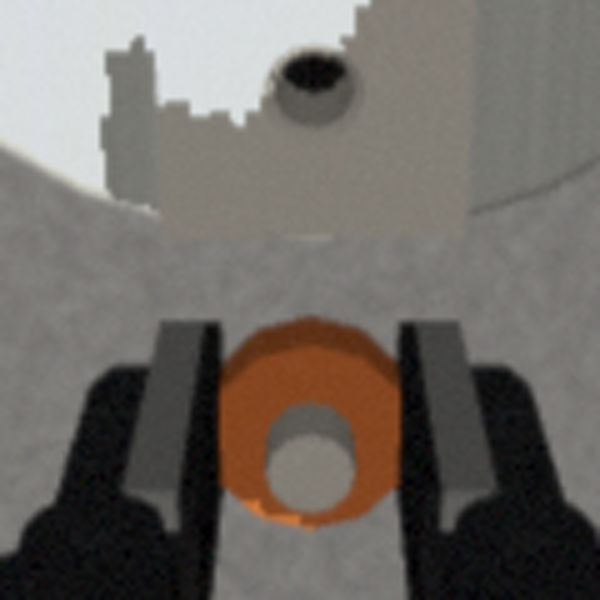

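Viewed at 5x, origin (190,170): the hole is at crop (316,87), the pin top at (310,471) and the lower rim of the head at v=526. The rivet is upright.

```bash
python3 - <<'E'
from h import *
f=dict(np.load('f_w5.npz'));s,t,r=tool()
T=lambda u,v,z:r.inv().apply(ray(f,u,v,z)-t)*1000
g=lambda a,b:(a/5+190-.4,b/5+170-.4)
h=T(*g(316,87),.128);p=T(*g(310,471),t[2]+.0151);hd=(T(*g(310,526),t[2]+.007)+T(*g(310,346),t[2]+.007))/2
print(h,T(*g(272,87),.128),T(*g(358,87),.128),'pin',p,'head',hd,'rel',h-p,h-hd)
E
```

```text
[26.65358162  0.50322444 40.67452184] [26.65062102 -5.6421286  40.68394642] [26.65640726  6.3684262  40.6655269 ] pin [  0.63396283  -0.32344857 -15.10043839] head [-0.27830118 -0.3252732  -6.99912106] rel [26.01961879  0.82667301 55.77496023] [26.93188281  0.82849764 47.67364289]
```

```bash
python3 -m handwheel '[{"travel":[1.3,0.04,0],"angular":[0,0,0],"grip":-1},{"travel":[1.34,0.04,0],"angular":[0,0,0],"grip":-1},{"travel":[0,0,1],"angular":[0,0,0],"grip":-1},{"travel":[0,0,0.9],"angular":[0,0,0],"grip":-1},{"travel":[0,0,0],"angular":[0,0,0],"grip":-1},{"travel":[0,0,0],"angular":[0,0,0],"grip":-1},{"travel":[0,0,0],"angular":[0,0,0],"grip":-1}]'
python3 - <<'E'
from h import *
print(get_state()["ft_force"])
a=grab_frame("wrist")["pixels"];b=grab_frame("scene")["pixels"];c=grab_frame("side")["pixels"]
cv2.imwrite('pics/h.png',np.hstack([cv2.resize(a[200:300,200:300],(390,400),interpolation=2),cv2.resize(b[240:310,340:410],(400,400),interpolation=2)]))
E
```

```text
t: 8.25
tool_pos: [0.5039, 0.2993, 0.1486]
orientation: [-3.141, 0.0, -1.643]
ft_force: [0.8, 0.1, -0.3]
finger_gap: 0.02
[ 0.80110543  0.10738903 -0.30852064]
```

View pics/h.png

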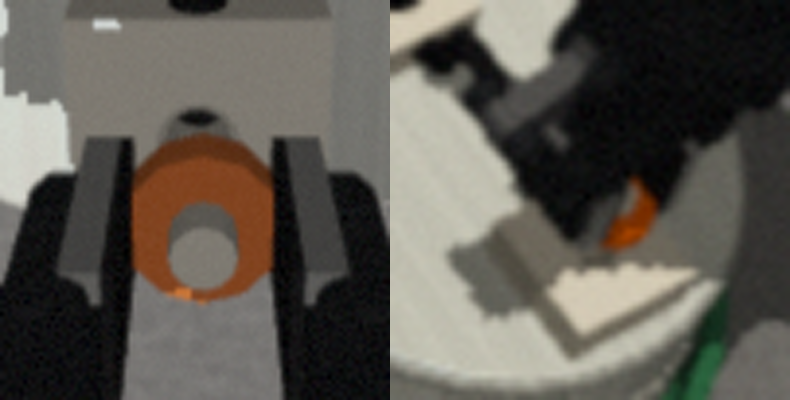

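The wrist crop shows the hole's rim centred about 1 px left of the rivet, which is about 0.6 mm in tool -y. I correct that and descend gently.

```bash
python3 -m handwheel '[{"travel":[0,-0.06,0],"angular":[0,0,0],"grip":-1},{"travel":[0,0,0.15],"angular":[0,0,0],"grip":-1},{"travel":[0,0,0.15],"angular":[0,0,0],"grip":-1},{"travel":[0,0,0.15],"angular":[0,0,0],"grip":-1},{"travel":[0,0,0.15],"angular":[0,0,0],"grip":-1},{"travel":[0,0,0.1],"angular":[0,0,0],"grip":-1},{"travel":[0,0,0],"angular":[0,0,0],"grip":-1}]'
```

```text
t: 9.1
tool_pos: [0.5043, 0.2989, 0.1413]
orientation: [3.141, -0.0, -1.644]
ft_force: [0.4, 0.3, -0.4]
finger_gap: 0.0201
```

```bash
python3 -m handwheel '[{"travel":[0,0,0.1],"angular":[0,0,0],"grip":-1},{"travel":[0,0,0.1],"angular":[0,0,0],"grip":-1},{"travel":[0,0,0.1],"angular":[0,0,0],"grip":-1},{"travel":[0,0,0.1],"angular":[0,0,0],"grip":-1},{"travel":[0,0,0],"angular":[0,0,0],"grip":-1}]'
```

```text
t: 9.6
tool_pos: [0.5042, 0.2989, 0.1373]
orientation: [3.141, -0.0, -1.644]
ft_force: [-0.0, -0.1, 0.8]
finger_gap: 0.0202
```

```bash
python3 -m handwheel '[{"travel":[0,0,0.1],"angular":[0,0,0],"grip":-1},{"travel":[0,0,0.1],"angular":[0,0,0],"grip":-1},{"travel":[0,0,0.1],"angular":[0,0,0],"grip":-1},{"travel":[0,0,0.1],"angular":[0,0,0],"grip":-1},{"travel":[0,0,0.1],"angular":[0,0,0],"grip":-1},{"travel":[0,0,0.1],"angular":[0,0,0],"grip":-1},{"travel":[0,0,0],"angular":[0,0,0],"grip":-1}]'
```

```text
t: 10.3
tool_pos: [0.5043, 0.2989, 0.1313]
orientation: [3.141, -0.0, -1.644]
ft_force: [0.0, -0.4, -0.7]
finger_gap: 0.0203
```

```bash
python3 -m handwheel '[{"travel":[0,0,0.05],"angular":[0,0,0],"grip":-1},{"travel":[0,0,0.05],"angular":[0,0,0],"grip":-1},{"travel":[0,0,0.05],"angular":[0,0,0],"grip":-1},{"travel":[0,0,0],"angular":[0,0,0],"grip":-1}]'
```

```text
t: 10.7
tool_pos: [0.5043, 0.2989, 0.1299]
orientation: [3.141, -0.0, -1.644]
ft_force: [-0.2, -0.1, -0.5]
finger_gap: 0.0206
```

```bash
python3 -m handwheel '[{"travel":[0,0,0.05],"angular":[0,0,0],"grip":-1},{"travel":[0,0,0.03],"angular":[0,0,0],"grip":-1},{"travel":[0,0,0],"angular":[0,0,0],"grip":-1}]'
python3 - <<'E'
from h import *
a=grab_frame("wrist")["pixels"];b=grab_frame("scene")["pixels"]
cv2.imwrite('pics/i.png',np.hstack([cv2.resize(a[200:300,200:300],(400,400),interpolation=2),cv2.resize(b[240:310,340:410],(400,400),interpolation=2)]))
E
```

```text
t: 11.0
tool_pos: [0.5044, 0.299, 0.1296]
orientation: [-3.141, 0.0, -1.644]
ft_force: [-1.7, -1.1, 2.9]
finger_gap: 0.0204
```

View pics/i.png

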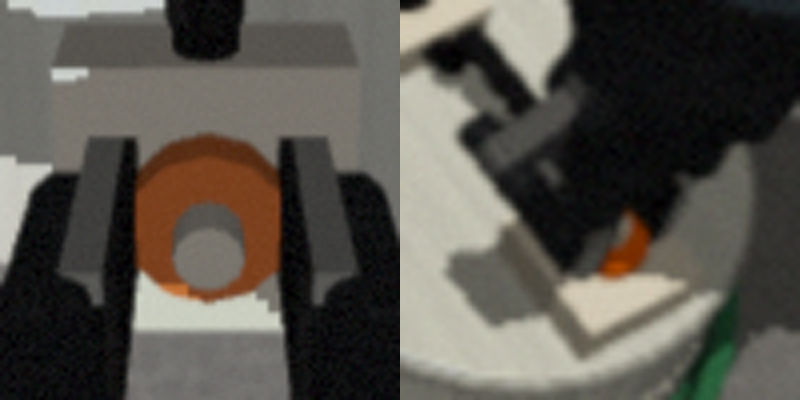

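Contact is at about 3 N with TCP at 0.1296, the predicted seated height. In the crops the head sits flat on the foot with its pin raised. I hold, open, lift and shut the fingers.

```bash
python3 -m handwheel '[{"travel":[0,0,0],"angular":[0,0,0],"grip":-1},{"travel":[0,0,0],"angular":[0,0,0],"grip":-1},{"travel":[0,0,0],"angular":[0,0,0],"grip":-0.4},{"travel":[0,0,0],"angular":[0,0,0],"grip":-0.1},{"travel":[0,0,0],"angular":[0,0,0],"grip":0.0},{"travel":[0,0,0],"angular":[0,0,0],"grip":0.0},{"travel":[0,0,0],"angular":[0,0,0],"grip":0.0},{"travel":[0,0,-0.5],"angular":[0,0,0],"grip":0.0},{"travel":[0,0,-1],"angular":[0,0,0],"grip":0.0},{"travel":[0,0,-1.5],"angular":[0,0,0],"grip":0.0},{"travel":[0,0,0],"angular":[0,0,0],"grip":-1},{"travel":[0,0,0],"angular":[0,0,0],"grip":-1},{"travel":[0,0,0],"angular":[0,0,0],"grip":-1},{"travel":[0,0,0],"angular":[0,0,0],"grip":-1},{"travel":[0,0,0],"angular":[0,0,0],"grip":-1},{"travel":[0,0,0],"angular":[0,0,0],"grip":-1}]'
python3 - <<'E'
from h import *
f=grab_frame("wrist");a=f["pixels"];b=grab_frame("scene")["pixels"];np.savez('f_w6',**f)
cv2.imwrite('pics/j.png',np.hstack([cv2.resize(a[170:300,190:320],(400,400),interpolation=2),cv2.resize(b[240:310,340:410],(400,400),interpolation=2)]))
E
```

```text
t: 12.7
tool_pos: [0.5042, 0.2989, 0.1589]
orientation: [3.141, -0.0, -1.644]
ft_force: [0.2, 0.5, 0.1]
finger_gap: -0.0002
```

View pics/j.png

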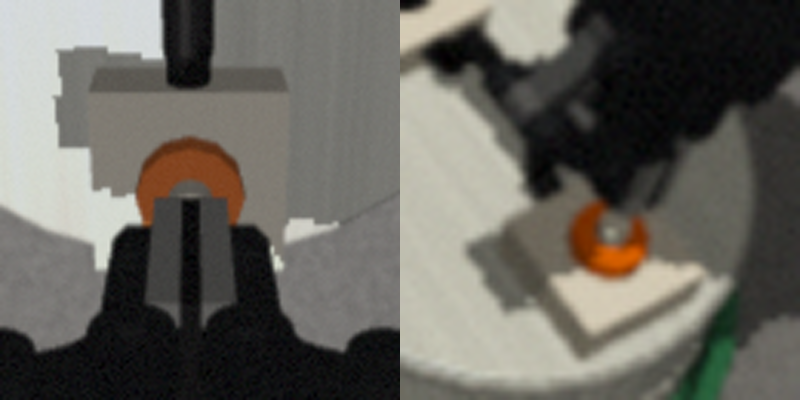

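The left crop shows the rivet at (190,185), sitting flat in the foot with its pin raised under the shut fingers. Now I press.

```bash
python3 -m handwheel '[{"travel":[0,0,0.5],"angular":[0,0,0],"grip":-1},{"travel":[0,0,0.4],"angular":[0,0,0],"grip":-1},{"travel":[0,0,0.3],"angular":[0,0,0],"grip":-1},{"travel":[0,0,0.1],"angular":[0,0,0],"grip":-1},{"travel":[0,0,0.1],"angular":[0,0,0],"grip":-1},{"travel":[0,0,0.05],"angular":[0,0,0],"grip":-1},{"travel":[0,0,0.05],"angular":[0,0,0],"grip":-1},{"travel":[0,0,0],"angular":[0,0,0],"grip":-1}]'
```

```text
t: 13.6
tool_pos: [0.5044, 0.299, 0.1443]
orientation: [-3.141, 0.0, -1.644]
ft_force: [0.8, 0.3, -0.1]
finger_gap: -0.0001
```

```bash
python3 -m handwheel '[{"travel":[0,0,0.05],"angular":[0,0,0],"grip":-1},{"travel":[0,0,0.05],"angular":[0,0,0],"grip":-1},{"travel":[0,0,0],"angular":[0,0,0],"grip":-1}]'
```

```text
t: 13.9
tool_pos: [0.5044, 0.299, 0.1433]
orientation: [-3.141, 0.0, -1.644]
ft_force: [0.1, 0.2, 0.3]
finger_gap: -0.0
```

```bash
python3 -m handwheel '[{"travel":[0,0,0.05],"angular":[0,0,0],"grip":-1},{"travel":[0,0,0.05],"angular":[0,0,0],"grip":-1},{"travel":[0,0,0],"angular":[0,0,0],"grip":-1}]'
```

```text
t: 14.2
tool_pos: [0.5045, 0.299, 0.1429]
orientation: [-3.141, 0.0, -1.644]
ft_force: [-2.0, -0.6, 6.0]
finger_gap: -0.0
```

```bash
python3 -m handwheel '[{"travel":[0,0,0.05],"angular":[0,0,0],"grip":-1},{"travel":[0,0,0.05],"angular":[0,0,0],"grip":-1},{"travel":[0,0,0],"angular":[0,0,0],"grip":-1}]'
```

```text
t: 14.5
tool_pos: [0.5045, 0.299, 0.1419]
orientation: [-3.141, 0.0, -1.644]
ft_force: [-2.0, -0.7, 6.1]
finger_gap: 0.0004
```

```bash
python3 -m handwheel '[{"travel":[0,0,0.1],"angular":[0,0,0],"grip":-1},{"travel":[0,0,0.1],"angular":[0,0,0],"grip":-1},{"travel":[0,0,0.1],"angular":[0,0,0],"grip":-1},{"travel":[0,0,0],"angular":[0,0,0],"grip":-1}]'
```

```text
t: 14.9
tool_pos: [0.5045, 0.299, 0.1394]
orientation: [-3.14, 0.001, -1.643]
ft_force: [-3.1, -0.7, 8.9]
finger_gap: -0.0003
```

```bash
python3 -m handwheel '[{"travel":[0,0,0.1],"angular":[0,0,0],"grip":-1},{"travel":[0,0,0.1],"angular":[0,0,0],"grip":-1},{"travel":[0,0,0.1],"angular":[0,0,0],"grip":-1},{"travel":[0,0,0],"angular":[0,0,0],"grip":-1}]'
```

```text
t: 15.3
tool_pos: [0.5046, 0.299, 0.1369]
orientation: [-3.14, 0.001, -1.643]
ft_force: [-4.2, -1.6, 11.3]
finger_gap: -0.0004
```

```bash
python3 -m handwheel '[{"travel":[0,0,0.1],"angular":[0,0,0],"grip":-1},{"travel":[0,0,0.1],"angular":[0,0,0],"grip":-1},{"travel":[0,0,0.1],"angular":[0,0,0],"grip":-1},{"travel":[0,0,0.1],"angular":[0,0,0],"grip":-1},{"travel":[0,0,0],"angular":[0,0,0],"grip":-1}]'
```

```text
t: 15.8
tool_pos: [0.5047, 0.2991, 0.1335]
orientation: [-3.14, 0.001, -1.643]
ft_force: [-5.5, -1.1, 13.7]
finger_gap: -0.0003
```

```bash
python3 -m handwheel '[{"travel":[0,0,0.1],"angular":[0,0,0],"grip":-1},{"travel":[0,0,0.1],"angular":[0,0,0],"grip":-1},{"travel":[0,0,0.1],"angular":[0,0,0],"grip":-1},{"travel":[0,0,0],"angular":[0,0,0],"grip":-1}]'
```

```text
t: 16.2
tool_pos: [0.5046, 0.2991, 0.1306]
orientation: [-3.14, 0.001, -1.643]
ft_force: [-5.9, -1.7, 13.1]
finger_gap: 0.0003
```

```bash
python3 -m handwheel '[{"travel":[0,0,0.1],"angular":[0,0,0],"grip":-1},{"travel":[0,0,0.1],"angular":[0,0,0],"grip":-1},{"travel":[0,0,0.1],"angular":[0,0,0],"grip":-1},{"travel":[0,0,0],"angular":[0,0,0],"grip":-1}]'
```

```text
t: 16.6
tool_pos: [0.5046, 0.2991, 0.1275]
orientation: [-3.14, 0.001, -1.643]
ft_force: [-5.8, -1.3, 13.7]
finger_gap: 0.0002
```

```bash
python3 -m handwheel '[{"travel":[0,0,0.1],"angular":[0,0,0],"grip":-1},{"travel":[0,0,0.1],"angular":[0,0,0],"grip":-1},{"travel":[0,0,0],"angular":[0,0,0],"grip":-1}]'
```

```text
t: 16.9
tool_pos: [0.5046, 0.2991, 0.1257]
orientation: [-3.14, 0.001, -1.643]
ft_force: [-5.3, -1.7, 14.6]
finger_gap: 0.0001
```

```bash
python3 -m handwheel '[{"travel":[0,0,0.1],"angular":[0,0,0],"grip":-1},{"travel":[0,0,0.05],"angular":[0,0,0],"grip":-1},{"travel":[0,0,0],"angular":[0,0,0],"grip":-1}]'
```

```text
t: 17.2
tool_pos: [0.5046, 0.2991, 0.1245]
orientation: [-3.139, 0.001, -1.643]
ft_force: [-6.6, -1.4, 16.9]
finger_gap: -0.0002
```

```bash
python3 -m handwheel '[{"travel":[0,0,0.1],"angular":[0,0,0],"grip":-1},{"travel":[0,0,0.05],"angular":[0,0,0],"grip":-1},{"travel":[0,0,0],"angular":[0,0,0],"grip":-1}]'
```

```text
t: 17.5
tool_pos: [0.5046, 0.2991, 0.1232]
orientation: [-3.139, 0.001, -1.643]
ft_force: [-6.8, -2.4, 17.7]
finger_gap: 0.0001
```

The force rose above the 13.6 N plateau after about 7.8 mm of slide, so the pin is flush. I hold briefly, then release slowly.

```bash
python3 -m handwheel '[{"travel":[0,0,0],"angular":[0,0,0],"grip":-1},{"travel":[0,0,0],"angular":[0,0,0],"grip":-1},{"travel":[0,0,-0.2],"angular":[0,0,0],"grip":-1},{"travel":[0,0,-0.2],"angular":[0,0,0],"grip":-1},{"travel":[0,0,-0.2],"angular":[0,0,0],"grip":-1},{"travel":[0,0,-0.2],"angular":[0,0,0],"grip":-1},{"travel":[0,0,-0.2],"angular":[0,0,0],"grip":-1},{"travel":[0,0,-0.3],"angular":[0,0,0],"grip":-1},{"travel":[0,0,-0.5],"angular":[0,0,0],"grip":-1},{"travel":[0,0,-1],"angular":[0,0,0],"grip":-1},{"travel":[0,0,-2],"angular":[0,0,0],"grip":-1},{"travel":[-1,0,-3],"angular":[0,0,0],"grip":-1},{"travel":[-2,0,-1],"angular":[0,0,0],"grip":-1},{"travel":[0,0,0],"angular":[0,0,0],"grip":-1},{"travel":[0,0,0],"angular":[0,0,0],"grip":-1}]'
python3 - <<'E'
from h import *
f=grab_frame("wrist");a=f["pixels"];b=grab_frame("scene")["pixels"];np.savez('f_w7',**f)
cv2.imwrite('pics/k.png',np.hstack([cv2.resize(a[140:240,200:300],(400,400),interpolation=2),cv2.resize(b[240:310,340:410],(400,400),interpolation=2)]))
E=f["extrinsics"];d=f["depth"]
hsv=cv2.cvtColor(a,cv2.COLOR_BGR2HSV).astype(int);m=(hsv[...,0]<15)&(hsv[...,1]>150)&(hsv[...,2]>60)
for c,n in blobs(m,60):
    print(c,n,ray(f,*c,.136))
    for dx,dy in [(0,0),(0,-8),(-8,0),(8,0),(-28,8)]:
        u,v=int(c[0]+dx),int(c[1]+dy);q=np.linalg.solve(f["mtx"],[u,v,1.])*d[v,u];print(a[v,u],np.round(E[:3,:3].T@(q-E[:3,3]),4))
E
```

```text
t: 19.0
tool_pos: [0.5063, 0.329, 0.2078]
orientation: [3.141, -0.0, -1.643]
ft_force: [-0.3, -0.3, -1.0]
finger_gap: -0.0001
[50.3, 167.9] 1755 [0.66424059 0.28428532 0.136     ]
[ 39  42 161] [0.7504 0.3027 0.0231]
[ 33  36 145] [0.7473 0.2931 0.0233]
[ 45  49 187] [0.758  0.3016 0.0258]
[15 16 88] [0.7437 0.3042 0.019 ]
[123 126 127] [0.8072 0.3144 0.0009]
[254.1, 173.9] 336 [0.50238311 0.30100627 0.136     ]
[221 224 221] [0.5024 0.3004 0.1353]
[ 68 139 213] [0.502  0.2937 0.1364]
[217 215 217] [0.5088 0.2999 0.1356]
[ 41  83 148] [0.496  0.301  0.1351]
[123 133 136] [0.5265 0.3075 0.1278]
```

View pics/k.png

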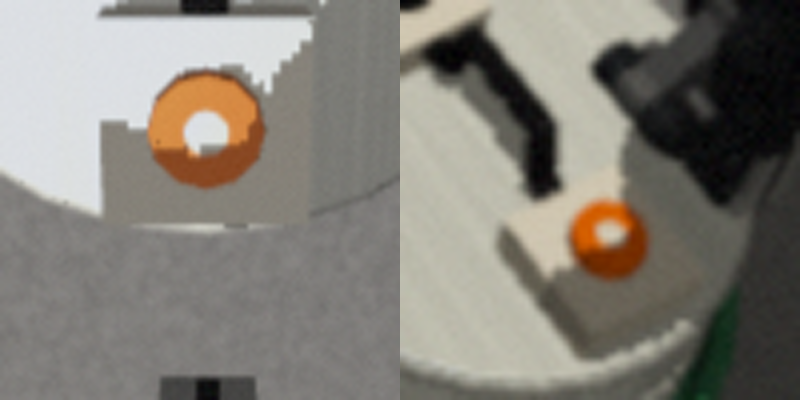

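The pin top is level with the head (z 0.1353 against 0.135–0.136) and concentric with it. The foot top reads 0.1278, so the tin is back up, and the robot touches nothing.

```bash
python3 -c "
from station import *
print(job_done())"
```

```text
the job is handed in; nothing more can be done
None
```

The job is handed in at about 19 s of the 50 s allowed. I took the orange rivet from the rack, seated it in the empty foot with its pin raised (about 3 N at contact), and released it. I then pressed the pin down with the shut fingers and let go.

- **Pressing:** The tin sank at about 1 N per mm and the pin slid at about 13.6 N over about 7.8 mm. I stopped at 17.7 N vertical, about 19 N in total with the side force, under the 25 N limit.
- **Last checks:** The wrist camera put the pin top and the head top both at z ≈ 0.135–0.136, so the pin is flush. The foot top was back at 0.128, so the tin is up. The arm was clear, with wrist force about 1 N (sensor noise).
- **Disagreements:** The gripper read 20 mm on the 24 mm head, probably an offset in the reading. The wrist camera's sideways calibration varied by 1–1.5 mm between poses, which I corrected by measuring the hole relative to the rivet.
- **Not checked:** I did not measure the used rivets and the jar again at the end. The held rivet passed well above the used rivets, and the arm kept well clear of the jar.

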